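Set the tracker's tilt table and capture the reading

TASK

Stand the middle-height one of the three loose spacer blocks upright in the marked rectangle on the tilt table's base, and lower the raised plate until its roller rests on the block. Then capture the reading: twist the knob on the sloping box clockwise until you feel it come firmly against its stop, hold it there for about a second without forcing it further, and let it spring back. Leave everything else on the desk where it is.

Things in the scene. Friction and masses are not known exactly. Their poses are not given: they have to be found in the camera images.
- block_a: Shortest of three loose bare-aluminium spacer blocks: 34 mm (its x) by 30 mm (its y), 33 mm tall, standing upright on the desk. Origin: centre of its underside, z up. Not needed; leave it.
- block_b: Middle-height spacer block, the one to use: 34 mm (its x) by 30 mm (its y), 45 mm tall, about 0.12 kg, standing on the desk. Origin: centre of its underside, z up. The three blocks stand in any order.
- block_c: Tallest spacer block: 34 mm by 30 mm, 57 mm tall. Origin: centre of its underside. Not needed; leave it.
- tilt_base: Fixed aluminium base plate of the tilt table, 200 mm (x) by 110 mm (y), 12 mm thick; origin: centre of its underside. Its +x end carries the hinge between two lugs 34 mm high; the end towards the robot (-x) is open and carries the marked rectangle.
- pad (a point): Centre of the marked rectangle (black outline 41 by 37 mm) on the top of the base, 12 mm over the desk, 122 mm in front (-x) of the hinge axis; axes as tilt_base. The block stands here with its x along the base's x.
- hinge (a point): Middle of the plate's hinge axis (along the base's y), 22 mm over the desk; axes as tilt_base. The hinge is stiff: the plate stays where it is left when steep and sinks slowly by its weight when low; pushing it takes a few N.
- tilt_plate (a joint): Angle of the hinged plate in rad: 0 = flat over the base, growing as its free end (towards the robot) rises; starts almost upright (1.25 to 1.5). The plate is 90 mm wide and reaches 145 mm from the hinge axis. A 20 mm roller across its free end has its centre 130 mm from the hinge axis, in line with it: on a block of height h mm it rests at asin(h/130), 0.353 rad on the middle block.
- push (a point): Bare point in the middle of the plate's upper face, 110 mm from the hinge axis, for pushing it down; z out of the face, x towards the hinge. The upper face lies 12 mm off the hinge axis and looks away from the robot while the plate is upright. A tracker, 40 by 50 by 20 mm, is fixed on it 15 to 55 mm from the hinge axis.
- capture_box: Fixed grey desk box, 130 mm deep (x) and 120 mm wide (y), 35 mm high at its front (its -x side, which looks to the middle of the desk) and 96 mm at its back, so that its face slopes 25 degrees. Origin: centre of its underside.
- knob_grip (a point): Point on the knob's axis, 24 mm out from the box's sloping face, at the height to grip; it turns with the knob. z points out of the face (25 degrees from vertical, leaning to the box's -x). The bar grip is 46 mm long (this point's x), 14 mm thick (its y) and stands 8 to 34 mm out from the face, on a collar of 17 mm radius that ends 9 mm out. At rest the bar points up the slope.
- capture_knob (a joint): Turn of the knob in rad: 0 at rest, growing clockwise as seen looking down on the face. A spring returns it (0.08 N m at rest, 0.08 N m/rad more). It meets its end stop somewhere between 0.6 and 1.15 rad: this differs from start to start and is found by feel.
- end_stop (a joint): How far the knob has pressed the sprung end stop inside the box, in rad of knob turn: 0 = not touched. It takes 0.16 N m to start it and 2 N m/rad more. The knob is fully at its stop above 0.04; above 0.2 the stop is overstrained.
- mouse: Black computer mouse, 36 mm high; leave it.
- bottle: White plastic jar, 76 mm across, 130 mm high; leave it.
- mug: White mug, 80 mm across, 90 mm high; leave it.
- charger: Black power adapter, 50 by 85 by 28 mm; leave it.
- drive: Dark portable drive, 80 by 35 by 16 mm; leave it.
- tape: Grey tape roll, 80 mm across, 20 mm high, lying flat; leave it.
- notebook: Blue notebook, 150 by 210 by 16 mm; leave it.
Things that resemble listed ones, but are neither listed nor needed, are in the scene too. There is more than one size of the tilt_base; the job needs the largest.

How it is judged:
By the outcome, as a careful person would: the job done as asked, in the order asked, and still so for the second after the job is handed in, with the robot touching nothing.
It also fails if it takes over 72 s, if anything falls off the work surface, if the arm or the gripper's body presses on something with over 40 N, if the wrist force passes 120 N, or if a joint passes its speed limit or range.

ROBOT

A 6-joint arm with a two-finger parallel gripper is mounted at the origin on the work surface. World frame = base frame: x ahead of the robot, y to its left, z up, the work surface at z = 0. Lengths are in mm, angles in rad, forces in N, time in s.
With the tool pointing down it reaches from about 350 to 775 mm from the base axis. Payload 7.3 kg.
Tool frame: the origin (TCP) lies at the very end of the fingers, on their centre line; the grasp point (between the pads) lies 19 mm behind it; z points along the fingers, y is the line along which they close (so a half turn about z gives the same grasp; the last joint's range is limited). The gripper opens to 92 mm and grips with 3 to 60 N. Pads are 19 mm wide; open, the fingers measure 130 mm over their backs; the gripper's body (75 mm by 190 mm) begins 47 mm behind the grasp point.
Start: joints at [1.178, 0.342, 1.524, -0, 1.275, -0.146], TCP at [128.243, 509.116, 226.741] pointing down, gripper open.
Joint ranges: [-2.53, 2.53], [-0.77, 2.02], [0.04, 2.7], [-1, 4.14], [0.28, 2.66], [-3.11, 3.11]. Speed limits (rad/s): [2.57, 2.57, 3.14, 3.14, 3.14, 3.14].

INTERFACE

Orientations are given as [roll, pitch, yaw] about the fixed x, y, z axes, in that order (R = Rz(yaw) Ry(pitch) Rx(roll)).
In Python, from plant import bot gives the robot as it stands.
- The arm moves only by the tool jog_arm, never from a script. Its argument "targets" is a list of rows, each an object with "xyz": the shift along the tool's x, y, z as a fraction of full scale, a list of three; "spin": the turn about the tool's z as a fraction of full scale. In form: [{"xyz": [x, y, z], "spin": spin}, ...]. A call has exactly 10 rows; each row shifts and turns the commanded pose from where the row before left it, along the tool's axes as they then stand; what a row does not reach is not made up. Full scale, the value 1, is 80 mm for a shift and 0.1 rad for a turn. A row lasts 1/8 s, in which the tool goes at most 62.5 mm and 10.7 degrees, less where a joint would pass 70% of its speed; a pose out of reach is approached as far as the arm can. A call with a number of a shift or a turn outside -1 to 1 is refused whole. A call with a gripper value outside its range is refused whole. "gripper" is the opening in per cent of the stroke, from 0 (shut) to 100 (fully open), set as the call begins (left out, the last holds). The fingers move at their own pace and stop on an object; the grip force is fixed at half the most. Time passes only in rows, so rows that do not move let the fingers close, or fill a call up. It gives the time, the measured TCP pose, the force, the opening and the grip force at its end, in the units of the state.
- bot.get_obs(): the state, without advancing time (a new reading comes with each control period).
- bot.capture(name): name is "scene" or "side" or "wrist"; returns the picture (384x512x3 uint8, blue, green, red); there is no depth.
- bot.get_calibration(name): a dict with "vfov" (degrees; the focal length in pixels is half the picture's height over the tangent of half this angle, whatever the lens; pixels are square), "cx", "cy" (the principal point, pixels), "eye" and "rotation" of the camera in the world. Camera axes: x right, y down, z forward; pixel columns grow to the right and rows downward; lengths in mm; the calibration is good to about 2 mm. The wrist camera is an equidistant fisheye: a pixel r from the principal point sees the ray r / f radians off the axis. A picture is of the moment at which its call begins: read the wrist's pose just before it. get_calibration takes no time and is no camera call; for the wrist camera it gives the pose at the moment of the call.
- bot.close_job(): hands the job in; it is judged then, once.
The state is a dict: "time": time; "joint_positions": joint angles; "dq": joint speeds; "tau": joint torques, N m; "tool_pos": TCP position; "tcp_rot": TCP orientation; "contact_force": force on the tool from outside, world axes, zero at the start; "moment": the same for the moment, N m; "grip_width": finger opening in mm; "finger_force": force on a finger pad.
Only numpy, scipy, OpenCV 4.12 (cv2) and the standard library are available. Lean on these libraries where they do the work, as an engineer would, in place of code of your own. Each camera call takes 0.05 s, during which the arm holds its last target. There are 200 camera calls.

## Working session

There is one attempt and no reset: what is moved stays moved. The work goes in short steps, Python scripts to look and compute and a tool call to move; the robot and the scene stay as the last step left them, time stands still between calls to the robot, and variables do not carry over. Pictures are saved under pics/ and viewed, at most 10 in all, crops included, and the job is handed in when it is done.

Besides the shell and the picture viewer there is one more tool, called after ">>>" as name(argument=value, ...) on one line, values as JSON. jog_arm: Moves the arm, as the interface text tells. Shift numbers are shares of 80 mm and turn numbers shares of 0.1 rad, none past 1 either way. Its arguments: {"type":"object","properties":{"targets":{"type":"array","items":{"type":"object","properties":{"xyz":{"type":"array","items":{"type":"number"}},"spin":{"type":"number"}}}},"gripper":{"type":"number"}},"required":["targets"]}

```bash
mkdir -p pics; ls
python3 - <<'E'
from plant import bot
import cv2
for n in ("scene","side"):
    im=bot.capture(n); cv2.imwrite(f"pics/{n}0.png",cv2.resize(im,(800,600),interpolation=cv2.INTER_CUBIC))
    print(n,bot.get_calibration(n))
print(bot.get_obs())
E
```

```text
pics
scene {'vfov': 54.57364831092133, 'cx': 244.8912165546994, 'cy': 192.63366765607395, 'eye': array([1209.67675782,   74.41758332,  953.52056418]), 'rotation': array([-2.49666095,  0.0109953 ,  1.65993236])}
side {'vfov': 45.998723667930534, 'cx': 254.9690009419539, 'cy': 180.526290005627, 'eye': array([  13.49864027, -818.28006971,  971.20647013]), 'rotation': array([-2.30341206,  0.00441663, -0.62316372])}
{'time': 0.1, 'joint_positions': array([ 1.17798103e+00,  3.42657549e-01,  1.52494551e+00, -6.04481437e-06,
        1.27540855e+00, -1.46019330e-01]), 'dq': array([ 0.00213517,  0.00040096, -0.00039099, -0.00098297, -0.00082078,
       -0.00173682]), 'tau': array([ 2.03183248e-03, -4.32007492e+01, -2.44692779e+01,  7.19808368e-02,
        5.25587308e-02, -5.27728321e-05]), 'tool_pos': array([128.10053618, 508.74244031, 226.10374728]), 'tcp_rot': array([-3.14018796e+00, -2.00739761e-04,  2.89479831e+00]), 'contact_force': array([0.21029983, 0.50204603, 0.24723829]), 'moment': array([0.01007519, 0.03903209, 0.03095069]), 'finger_force': 0.0, 'grip_width': 91.81175598339884}
```

View pics/scene0.png

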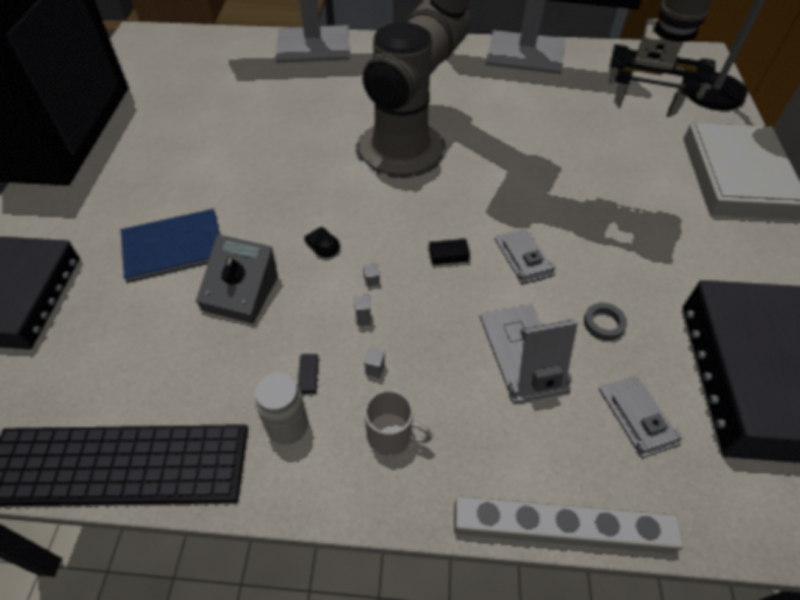

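View pics/side0.png

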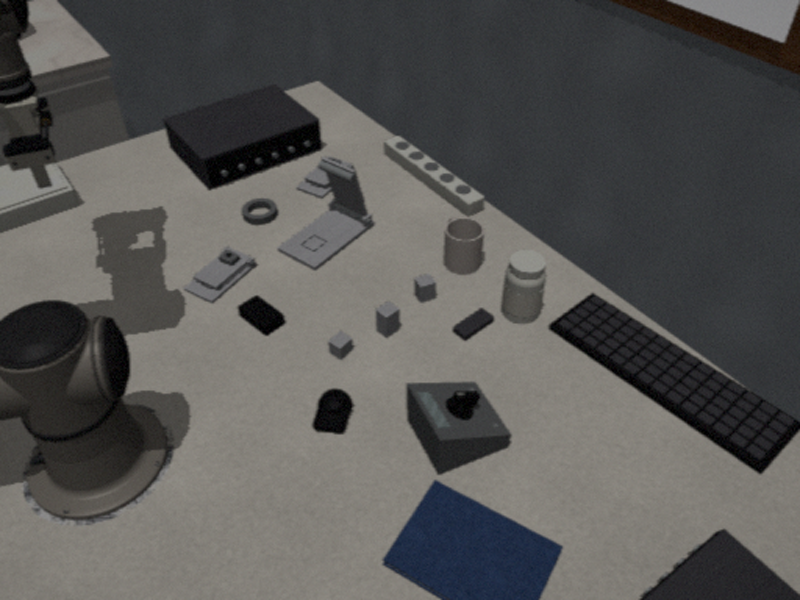

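```bash
cat > h.py <<'E'
import numpy as np, cv2
from scipy.spatial.transform import Rotation as R
from plant import bot
def cam(n,c=None):
    c=c or bot.get_calibration(n); f=192/np.tan(np.radians(c['vfov']/2))
    return f,c['cx'],c['cy'],np.array(c['eye']),R.from_euler('xyz',c['rotation']).as_matrix()
def ray(n,p,c=None):
    f,cx,cy,e,M=cam(n,c); d=np.array([p[0]-cx,p[1]-cy])
    if n=='wrist':
        r=np.hypot(*d)+1e-9; t=r/f; v=np.r_[d/r*np.sin(t),np.cos(t)]
    else: v=np.r_[d/f,1]
    return e,M@v
def onz(n,p,z,c=None):
    e,v=ray(n,p,c); return e+v*(z-e[2])/v[2]
def proj(n,P,c=None):
    f,cx,cy,e,M=cam(n,c); v=M.T@(np.array(P,float)-e)
    if n=='wrist':
        r=np.hypot(v[0],v[1])+1e-9; return np.array([cx,cy])+v[:2]/r*f*np.arctan2(r,v[2])
    return np.array([cx,cy])+f*v[:2]/v[2]
def tri(p1,p2):
    (a,u),(b,v)=ray('scene',p1),ray('side',p2); u/=np.linalg.norm(u);v/=np.linalg.norm(v)
    s=np.linalg.lstsq(np.c_[u,-v],b-a,rcond=None)[0]; P,Q=a+s[0]*u,b+s[1]*v
    return (P+Q)/2,np.linalg.norm(P-Q)
def cell(im,x,y,w=100,h=75,k=4):
    c=cv2.resize(im[y:y+h,x:x+w],(w*k,h*k),interpolation=cv2.INTER_CUBIC); c=cv2.convertScaleAbs(c,alpha=1.5)
    for i in range(x-x%-10 if 0 else -(-x//10)*10,x+w,10):
        cv2.line(c,((i-x)*k,0),((i-x)*k,4+4*(i%50==0)),(0,255,255),1)
        if i%20==0: cv2.putText(c,str(i),((i-x)*k-8,16),0,.35,(0,255,255),1)
    for j in range(-(-y//10)*10,y+h,10):
        cv2.line(c,(0,(j-y)*k),(5,(j-y)*k),(0,255,255),1)
        if j%20==0: cv2.putText(c,str(j),(7,(j-y)*k+4),0,.35,(0,255,255),1)
    return c
E
python3 - <<'E'
from h import *
a=np.mean([bot.capture('scene').astype(float) for _ in range(4)],0).astype(np.uint8)
b=np.mean([bot.capture('side').astype(float) for _ in range(4)],0).astype(np.uint8)
cv2.imwrite('pics/g1.png',np.vstack([np.hstack([cell(a,190,165),cell(a,290,187)]),np.hstack([cell(a,110,140),cell(b,243,233)])]))
cv2.imwrite('pics/g2.png',np.vstack([np.hstack([cell(b,200,165),cell(b,160,97)]),np.hstack([cell(b,180,130,50,37,8)[:296],cell(b,275,240,50,37,8)[:296]])]))
for s,d in [((372,275),(340,345)),((363,310),(388,320)),((375,362),(425,288))]:
    print(tri(np.array(s)*.64,np.array(d)*.64))
E
```

```text
(array([442.04042769, -28.05141736,  14.20875731]), np.float64(2.901890885460612))
(array([543.50098821, -36.22968819,  26.88717405]), np.float64(4.986805324826921))
(array([657.21264183,  -1.78633179,  22.18311153]), np.float64(5.604137561190349))
```

View pics/g1.png

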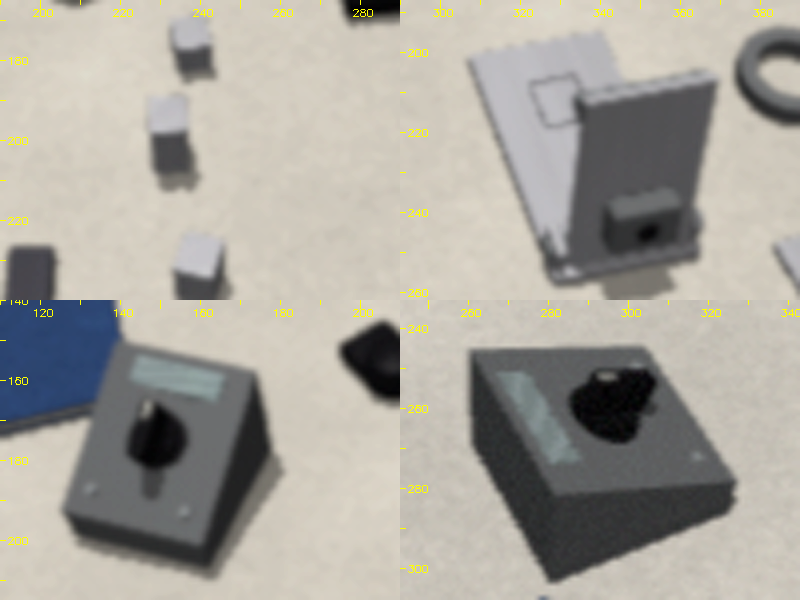

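View pics/g2.png

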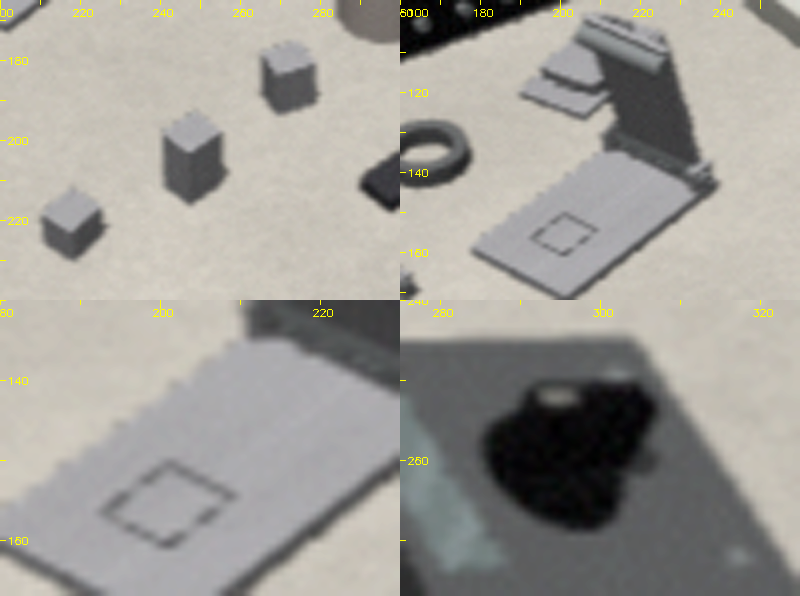

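The middle-height block is the far one (scene ≈ (240,228), side ≈ (272.4,178.6)). The raised tilt table's pad is at side ≈ (201,155.5). The box's high end faces the robot, with the knob at scene ≈ (149,175). Now I'll compute positions.

Run:
```python
from h import *
np.set_printoptions(precision=1,suppress=True)
print('blk',tri((240,228.2),(272.4,178.6)))
print('blk top scene',np.array([onz('scene',p,45) for p in [(236,223),(246,224.5),(244.25,234),(233.5,231.5)]]))
print('blk top side',np.array([onz('side',p,45) for p in [(265.5,178.75),(272,175),(279.25,178.5),(273,181.5)]]))
print('base scene',np.array([onz('scene',p,12) for p in [(306.75,201.5),(340,194.5),(330,258.2),(364.5,251.5)]]))
print('base side',np.array([onz('side',p,12) for p in [(178,160),(202.5,171.5),(239,143.5)]]))
print('pad scene',np.array([onz('scene',p,12) for p in [(322.5,207),(333.75,205),(328.75,218.75)]]))
print('pad side',np.array([onz('side',p,12) for p in [(192.5,156.5),(201.5,150),(209.5,154.6),(201.25,161)]]))
print('box scene',np.array([onz('scene',p,z) for p,z in [((140,150.75),96),((174.25,158),96),((161.25,201.25),35),((126.25,192),35)]]))
print('box side',np.array([onz('side',p,z) for p,z in [((260.5,245.5),96),((280,281.5),96),((326.5,278.5),35),((304,246),35)]]))
print('plate top', tri((361,204.5) if 0 else (334.8,213),(205,106)))
print('platetop scene', [tri((336,209.5),(204.5,102)),tri((368.5,204.5),(225,106))])
```

```text
blk (array([658.9,  -1. ,  44.5]), np.float64(5.31115809485908))
blk top scene [[640.8 -12.2  45. ]
 [643.5  17.   45. ]
 [675.3  14.8  45. ]
 [669.7 -16.3  45. ]]
blk top side [[642.    7.7  45. ]
 [668.7   9.9  45. ]
 [676.9 -16.2  45. ]
 [653.  -15.8  45. ]]
base scene [[523.9 195.5  12. ]
 [488.3 299.7  12. ]
 [713.7 257.9  12. ]
 [684.6 355.5  12. ]]
base side [[484.  284.5  12. ]
 [520.1 185.6  12. ]
 [700.  239.6  12. ]]
pad scene [[540.8 243.3  12. ]
 [530.5 278.   12. ]
 [582.4 260.4  12. ]]
pad side [[532.5 272.2  12. ]
 [575.3 284.9  12. ]
 [584.3 247.2  12. ]
 [544.2 234.2  12. ]]
box scene [[ 429.7 -337.9   96. ]
 [ 451.5 -223.3   96. ]
 [ 575.6 -248.1   35. ]
 [ 549.6 -364.7   35. ]]
box side [[ 447.9 -230.9   96. ]
 [ 420.9 -344.2   96. ]
 [ 548.7 -372.    35. ]
 [ 571.  -259.3   35. ]]
plate top (array([627.9, 274.2, 153. ]), np.float64(65.48143482421347))
platetop scene [(array([627.2, 274.4, 168.2]), np.float64(65.09734415508862)), (array([663. , 304.4, 169.6]), np.float64(63.9757898873946))]
```

>>> jog_arm(targets=[{"xyz":[-0.66,-0.38,0],"spin":0},{"xyz":[-0.66,-0.38,0],"spin":0},{"xyz":[-0.66,-0.38,0],"spin":0},{"xyz":[-0.66,-0.38,0],"spin":0},{"xyz":[-0.66,-0.38,0],"spin":0},{"xyz":[-0.66,-0.38,0],"spin":0},{"xyz":[-0.66,-0.38,0],"spin":0},{"xyz":[-0.66,-0.38,0],"spin":0},{"xyz":[-0.66,-0.38,0],"spin":0},{"xyz":[-0.66,-0.38,0],"spin":0}])

```text
time: 1.75
tool_pos: [567.3, 83.7, 226.8]
tcp_rot: [3.141, 0.0, 2.895]
contact_force: [0.9, -0.7, -0.1]
grip_width: 91.7
finger_force: 0.0
```

>>> jog_arm(targets=[{"xyz":[-0.7,-0.38,0],"spin":0},{"xyz":[-0.7,-0.38,0],"spin":0},{"xyz":[0,0,0.4],"spin":-0.75},{"xyz":[0,0,0.3],"spin":-0.75},{"xyz":[0,0,0.2],"spin":-0.7},{"xyz":[0,0,0],"spin":0},{"xyz":[0,0,0],"spin":0},{"xyz":[0,0,0],"spin":0},{"xyz":[0,0,0],"spin":0},{"xyz":[0,0,0],"spin":0}])

```text
time: 3.0
tool_pos: [658.0, 0.7, 155.1]
tcp_rot: [3.142, 0.001, 3.115]
contact_force: [-0.3, 0.7, -0.0]
grip_width: 91.9
finger_force: 0.0
```

Run:
```python
from h import *
np.set_printoptions(precision=3,suppress=True)
o=bot.get_obs();print(o['time'],o['tool_pos'],o['tcp_rot'],o['contact_force'],o['moment'])
c=bot.get_calibration('wrist');im=bot.capture('wrist');cv2.imwrite('pics/w1raw.png',im)
print(c,proj('wrist',[659,-1.3,45],c),cam('wrist',c)[0])
cv2.imwrite('pics/w1.png',cell(im,0,0,512,384,1) if 0 else cv2.convertScaleAbs(cv2.resize(im,(800,600)),alpha=1.5))
```

```text
3.0 [658.021   0.707 155.084] [3.142 0.001 3.115] [-0.252  0.734 -0.02 ] [ 0.031  0.003 -0.025]
{'vfov': 65.70646984690485, 'cx': 249.08724707514236, 'cy': 190.89034404871796, 'eye': array([582.136,   2.771, 312.421]), 'rotation': array([2.862, 0.   , 1.545])} [246.906 191.118] 297.3186396354542
```

View pics/w1.png

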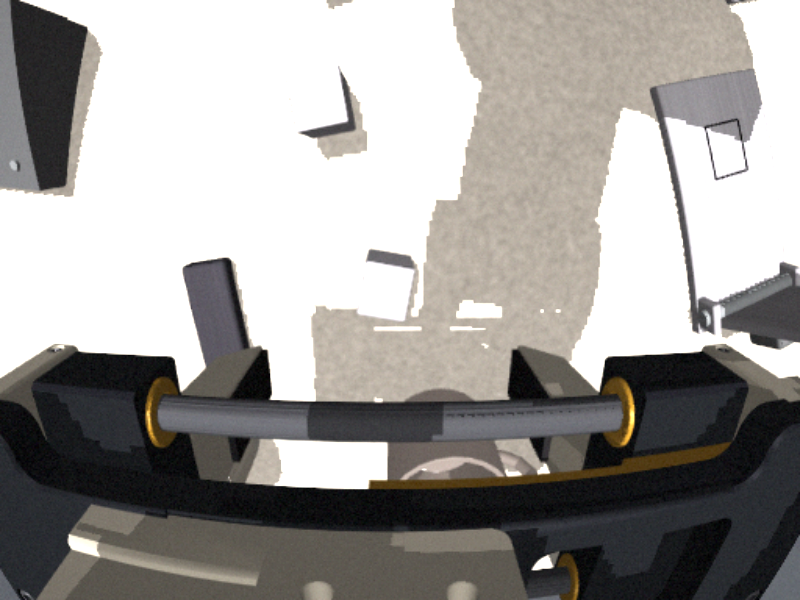

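Run:
```python
from h import *
np.set_printoptions(precision=1,suppress=True)
im=cv2.convertScaleAbs(cv2.imread('pics/w1raw.png'),alpha=.5)
cv2.imwrite('pics/w1c.png',np.vstack([np.hstack([cell(im,210,145,67,75,6)[:,:400],cell(im,412,30,100,75,4)[:,:400].repeat(1,0) if 0 else cv2.copyMakeBorder(cell(im,412,30,100,112,4),0,2,0,0,0)[:450]])])) if 0 else cv2.imwrite('pics/w1c.png',np.hstack([cell(im,215,145,65,75,6),cell(im,410,30,100,112,4)[:450-2].repeat(1,0)][0:1]+[cv2.copyMakeBorder(cell(im,410,30,100,112,4),0,2,0,0,cv2.BORDER_CONSTANT)]))
c=bot.get_calibration('wrist')
print(np.array([onz('wrist',np.array(p)*.64,45,c) for p in [(367,262),(414,268),(405,320),(358,313)]]))
print(np.array([onz('wrist',np.array(p)*.64,12,c) for p in [(705,126),(740,120),(748,170),(716,179)]]))
```

```text
[[636.3 -11.7  45. ]
 [640.6  15.8  45. ]
 [672.7  10.   45. ]
 [667.5 -18.4  45. ]]
[[540.2 240.4  12. ]
 [530.1 278.9  12. ]
 [569.4 289.   12. ]
 [579.8 252.8  12. ]]
```

View pics/w1c.png

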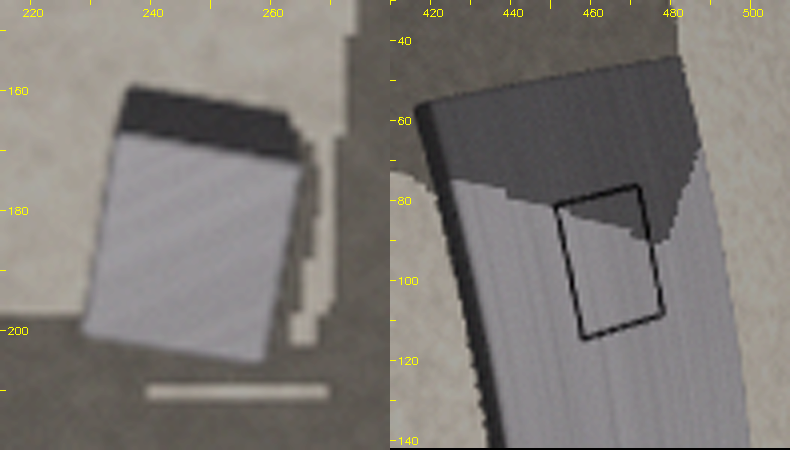

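Run:
```python
from h import *
np.set_printoptions(precision=2,suppress=True)
c=bot.get_calibration('wrist')
def rep(n,px,z):
    P=np.array([onz('wrist',p,z,c) for p in px])[:,:2]; e=np.roll(P,-1,0)-P
    print(n,P.mean(0),'len',np.linalg.norm(e,axis=1),'ang',np.arctan2(e[:,1],e[:,0]))
rep('blk',[(234.7,167.2),(265.3,172),(259,205),(228.8,200.3)],45)
rep('pad',[(451.5,81.5),(472.25,76.25),(478.5,108.5),(458.5,114.75)],12)
rep('end',[(416.5,56.5),(482.5,44.25)],12)
o=bot.get_obs();print(o['tool_pos'],o['tcp_rot'])
```

```text
blk [654.31  -1.15] len [28.48 32.5  28.98 32.42] ang [ 1.39 -0.2  -1.76  2.93]
pad [555.01 264.79] len [37.38 41.04 36.96 40.79] ang [ 1.88  0.3  -1.27 -2.83]
end [501.36 244.06] len [113.85 113.85] ang [ 1.87 -1.27]
[658.01   0.68 154.98] [3.14 0.   3.11]
```

Run:
```python
from h import *
np.set_printoptions(precision=2,suppress=True)
c=bot.get_calibration('wrist')
print('bottom',onz('wrist',(236.2,159.2),0,c),onz('wrist',(263,163.7),0,c))
for z in (33,45,57): print(z,onz('wrist',(234.7,167.2),z,c),onz('wrist',(265.3,172),z,c), tri((240,228.2),(272.4,178.6))[0])
# block 1, 2 top centres from g1/g2
print(tri((238,173.5),(218,217.5)),tri((232.3,194),(248,198)))
```

```text
bottom [636.18 -12.4    0.  ] [641.8   16.05   0.  ]
33 [638.21 -12.51  33.  ] [643.68  16.74  33.  ] [658.94  -1.01  44.49]
45 [635.8  -11.85  45.  ] [641.03  16.14  45.  ] [658.94  -1.01  44.49]
57 [633.39 -11.2   57.  ] [638.39  15.54  57.  ] [658.94  -1.01  44.49]
(array([443.43, -28.37,  27.89]), np.float64(4.287391481613158)) (array([544.85, -34.53,  52.27]), np.float64(3.4367222377596285))
```

Run:
```python
from h import *
k=.64
print('mug',tri((390*k,407*k),(463*k,230*k)),onz('scene',(390*k,407*k),90),onz('side',(463*k,230*k),90))
print('bottle',onz('scene',(278*k,393*k),130),onz('side',(526*k,265*k),130))
M=R.from_euler('xyz',[np.pi,0,3.115]).as_matrix(); print(M.T@(np.array([654.5,-1,0])-[658,.7,0])/80)
```

```text
mug (array([780.20644973,  35.60792118,  88.64403935]), np.float64(7.134233337991983)) [778.39078195  38.40881609  90.        ] [780.28181491  30.64903907  90.        ]
bottle [ 788.84532652 -139.03494225  130.        ] [ 771.99536991 -155.9062415   130.        ]
[ 4.31695043e-02 -2.24057782e-02 -2.74391646e-18]
```

>>> jog_arm(targets=[{"xyz":[0.043,-0.022,0.2],"spin":0.84},{"xyz":[0,0,0.2],"spin":0.84},{"xyz":[0,0,0.4],"spin":0},{"xyz":[0,0,0.4],"spin":0},{"xyz":[0,0,0.3],"spin":0},{"xyz":[0,0,0.2],"spin":0},{"xyz":[0,0,0.12],"spin":0},{"xyz":[0,0,0.05],"spin":0},{"xyz":[0,0,0],"spin":0},{"xyz":[0,0,0],"spin":0}])

```text
time: 4.3
tool_pos: [655.0, -1.0, 5.9]
tcp_rot: [3.141, 0.001, 2.947]
contact_force: [0.3, 0.3, -0.1]
grip_width: 91.9
finger_force: 0.0
```

>>> jog_arm(targets=[{"xyz":[0,0,0],"spin":0},{"xyz":[0,0,0],"spin":0},{"xyz":[0,0,0],"spin":0},{"xyz":[0,0,0],"spin":0},{"xyz":[0,0,0],"spin":0},{"xyz":[0,0,0],"spin":0},{"xyz":[0,0,0],"spin":0},{"xyz":[0,0,-0.1],"spin":0},{"xyz":[0,0,-0.4],"spin":0},{"xyz":[0,0,-0.5],"spin":0}], gripper=0)

```text
time: 5.55
tool_pos: [653.7, -0.9, 85.4]
tcp_rot: [-3.142, -0.002, 2.947]
contact_force: [1.1, -0.9, -1.2]
grip_width: 29.9
finger_force: 30.0
```

>>> jog_arm(targets=[{"xyz":[0.25,0.2,0],"spin":-1},{"xyz":[0.25,0.2,0],"spin":-1},{"xyz":[0.25,0.2,0],"spin":-1},{"xyz":[0.25,0.2,0],"spin":-1},{"xyz":[0.25,0.2,0],"spin":-1},{"xyz":[0,0.55,0],"spin":0},{"xyz":[0,0.55,0],"spin":0},{"xyz":[0,0.55,0],"spin":0},{"xyz":[0,0.5,0],"spin":0},{"xyz":[0,0,0],"spin":0}])

```text
time: 6.8
tool_pos: [502.4, 244.1, 85.6]
tcp_rot: [3.141, 0.001, -2.833]
contact_force: [-0.2, -0.8, -1.4]
grip_width: 30.1
finger_force: 30.0
```

Run:
```python
from h import *
np.set_printoptions(precision=3,suppress=True)
o=bot.get_obs();print(o['tool_pos'],o['tcp_rot'])
c=bot.get_calibration('wrist');im=bot.capture('wrist');cv2.imwrite('pics/w2raw.png',im)
cv2.imwrite('pics/w2.png',cv2.convertScaleAbs(cv2.resize(im,(800,600),interpolation=cv2.INTER_CUBIC),alpha=.6))
M=R.from_euler('xyz',o['tcp_rot']).as_matrix(); print(M.T@(np.array([555,265,17.5])-o['tool_pos'])/80)
print(proj('wrist',[555,265,12],c)/.64, proj('wrist',o['tool_pos'],c)/.64,c)
np.save('c2.npy',c,allow_pickle=True)
```

```text
[502.363 244.144  85.608] [ 3.141  0.001 -2.833]
[-0.706  0.048  0.852]
[394.801 410.252] [387.678 377.209] {'vfov': 65.70646984690485, 'cx': 249.08724707514236, 'cy': 190.89034404871796, 'eye': array([430.   , 221.427, 242.928]), 'rotation': array([ 2.862, -0.001,  1.881])}
```

View pics/w2.png

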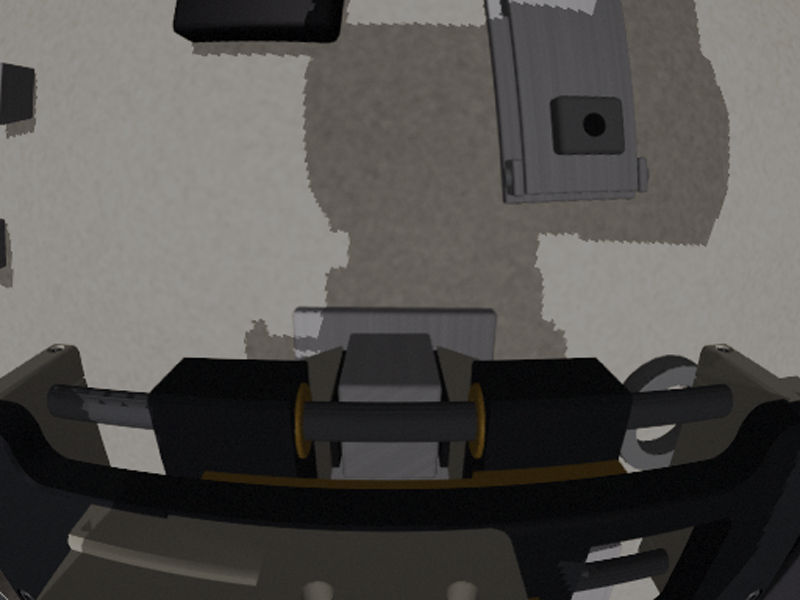

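```bash
python3 - <<'E'
from h import *
np.set_printoptions(precision=2,suppress=True)
c=np.load('c2.npy',allow_pickle=True).item();o=bot.get_obs();M=R.from_euler('xyz',o['tcp_rot']).as_matrix()
c1p=[(293,311),(497,312)];print('end corners now',[onz('wrist',np.array(p)*.64,12,c) for p in c1p])
for dx in (-3,0,3):
  print(dx,[(proj('wrist',o['tool_pos']+M@np.array([17+dx,y,z]),c)/.64) for y,z in [(-15,5),(15,5),(-15,-40),(15,-40)]])
E
python3 - <<'E'
import sys; sys.path.insert(0,'.')
import cv2
im=cv2.cvtColor(cv2.imread('pics/w2raw.png'),6)
print(im[200:262:1,249])
E
```

```text
end corners now [array([515.19, 195.49,  12.  ]), array([482.79, 298.7 ,  12.  ])]
-3 [array([343.65, 337.67]), array([423.71, 337.85]), array([329.49, 393.48]), array([434.75, 393.83])]
0 [array([343.41, 330.16]), array([423.92, 330.32]), array([328.97, 384.13]), array([435.18, 384.48])]
3 [array([343.18, 322.55]), array([424.12, 322.71]), array([328.47, 374.6 ]), array([435.61, 374.93])]
[107 126 133 134 137 136 137 135 138 137 135 137 137  98  68  71  71  70
  71  71  69  69  71  72  71  72  69  73  68  68  71  72  73  72  74  71
  71  74  69  71  70  72  71  70  70  72  93 110 119 131 131 132 134 130
 135 134 137  74  30  30  37  36]
```

>>> jog_arm(targets=[{"xyz":[-0.35,0.015,0],"spin":0},{"xyz":[-0.35,0.015,0],"spin":0},{"xyz":[0,0,0.3],"spin":0},{"xyz":[0,0,0.3],"spin":0},{"xyz":[0,0,0.15],"spin":0},{"xyz":[0,0,0.06],"spin":0},{"xyz":[0,0,0],"spin":0},{"xyz":[0,0,0],"spin":0},{"xyz":[0,0,0],"spin":0},{"xyz":[0,0,0],"spin":0}])

```text
time: 8.1
tool_pos: [556.2, 261.0, 20.8]
tcp_rot: [3.142, 0.001, -2.836]
contact_force: [-0.2, 0.8, -2.5]
grip_width: 29.8
finger_force: 30.0
```

Run:
```python
from h import *
np.set_printoptions(precision=3,suppress=True)
o=bot.get_obs();print(o['tool_pos'],o['tcp_rot'])
c=bot.get_calibration('wrist');im=bot.capture('wrist');cv2.imwrite('pics/w3raw.png',im)
a=cell(cv2.convertScaleAbs(im,alpha=.55),200,180,100,75,8)
cv2.imwrite('pics/w3.png',a)
M=R.from_euler('xyz',o['tcp_rot']).as_matrix()
f=lambda P:proj('wrist',o['tool_pos']+M@np.array(P),c)
print('block bottom',f([17,-15,5]),f([17,15,5]),'pad ideal at base',f([20.5,-18.5,8.5]),f([20.5,18.5,8.5]))
```

```text
[556.235 260.981  20.752] [ 3.142  0.001 -2.836]
block bottom [222.328 211.195] [273.894 211.24 ] pad ideal at base [216.776 203.572] [279.483 203.624]
```

View pics/w3.png

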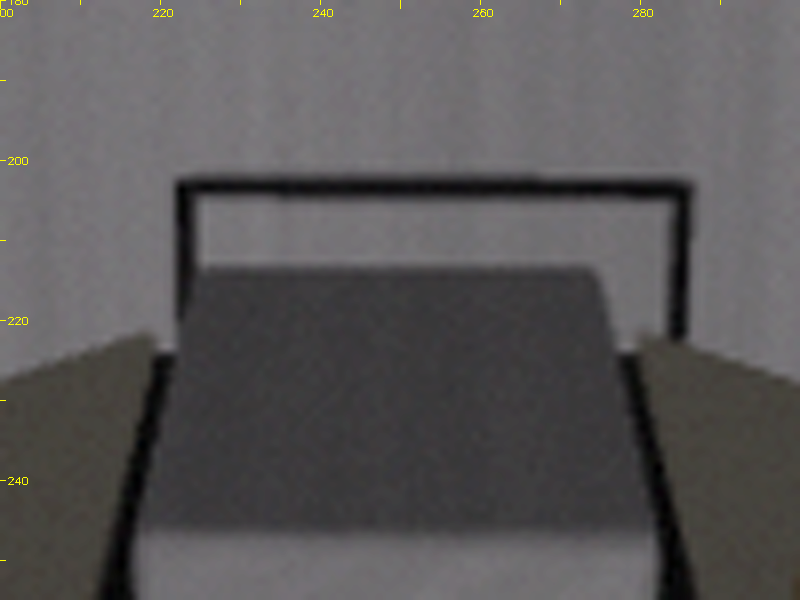

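>>> jog_arm(targets=[{"xyz":[0.02,0.034,0],"spin":0},{"xyz":[0,0,0],"spin":0},{"xyz":[0,0,0.015],"spin":0},{"xyz":[0,0,0.015],"spin":0},{"xyz":[0,0,0.008],"spin":0},{"xyz":[0,0,0],"spin":0},{"xyz":[0,0,0],"spin":0},{"xyz":[0,0,0],"spin":0},{"xyz":[0,0,0],"spin":0},{"xyz":[0,0,0],"spin":0}])

```text
time: 9.4
tool_pos: [553.7, 263.0, 17.3]
tcp_rot: [3.142, 0.0, -2.836]
contact_force: [-0.1, 0.2, -1.0]
grip_width: 29.6
finger_force: 30.0
```

Run:
```python
from h import *
im=bot.capture('wrist');cv2.imwrite('pics/w4raw.png',im)
g=cv2.cvtColor(im,6).astype(int)
print('col240',list(g[196:225,240]));print('row208 L',list(g[208,214:230]),'R',list(g[208,270:292]));print('row217',list(g[217,216:232]),list(g[217,266:292]))
```

```text
col240 [np.int64(142), np.int64(140), np.int64(141), np.int64(144), np.int64(140), np.int64(141), np.int64(140), np.int64(145), np.int64(142), np.int64(140), np.int64(103), np.int64(46), np.int64(15), np.int64(84), np.int64(129), np.int64(141), np.int64(142), np.int64(103), np.int64(71), np.int64(74), np.int64(72), np.int64(74), np.int64(69), np.int64(71), np.int64(71), np.int64(72), np.int64(71), np.int64(72), np.int64(70)]
row208 L [np.int64(142), np.int64(142), np.int64(123), np.int64(17), np.int64(19), np.int64(15), np.int64(18), np.int64(20), np.int64(15), np.int64(15), np.int64(18), np.int64(17), np.int64(18), np.int64(21), np.int64(9), np.int64(14)] R [np.int64(17), np.int64(18), np.int64(19), np.int64(16), np.int64(13), np.int64(18), np.int64(19), np.int64(20), np.int64(19), np.int64(20), np.int64(24), np.int64(24), np.int64(58), np.int64(117), np.int64(139), np.int64(139), np.int64(137), np.int64(134), np.int64(135), np.int64(137), np.int64(134), np.int64(136)]
row217 [np.int64(127), np.int64(34), np.int64(17), np.int64(67), np.int64(144), np.int64(144), np.int64(137), np.int64(113), np.int64(71), np.int64(73), np.int64(72), np.int64(72), np.int64(68), np.int64(69), np.int64(71), np.int64(70)] [np.int64(72), np.int64(70), np.int64(69), np.int64(69), np.int64(70), np.int64(72), np.int64(71), np.int64(73), np.int64(72), np.int64(93), np.int64(126), np.int64(131), np.int64(132), np.int64(98), np.int64(46), np.int64(18), np.int64(109), np.int64(139), np.int64(140), np.int64(133), np.int64(136), np.int64(136), np.int64(135), np.int64(132), np.int64(132), np.int64(137)]
```

>>> jog_arm(targets=[{"xyz":[0,0,0],"spin":0},{"xyz":[0,0,0],"spin":0},{"xyz":[0,0,0],"spin":0},{"xyz":[0,0,-0.15],"spin":0},{"xyz":[0,0,-0.5],"spin":0},{"xyz":[0,0,-0.6],"spin":0},{"xyz":[0,0,-0.6],"spin":0},{"xyz":[0,0,-0.45],"spin":0},{"xyz":[-0.6,0,0],"spin":0},{"xyz":[-0.6,0,0],"spin":0}], gripper=100)

```text
time: 10.7
tool_pos: [646.4, 292.3, 204.1]
tcp_rot: [3.141, 0.003, -2.836]
contact_force: [-0.1, -0.6, 0.4]
grip_width: 92.1
finger_force: 0.0
```

Run:
```python
from h import *
im=bot.capture('wrist');cv2.imwrite('pics/w5raw.png',im)
b=bot.capture('side');s=bot.capture('scene')
w=cv2.convertScaleAbs(cv2.resize(im,(400,300)),alpha=.7)
cv2.imwrite('pics/w5.png',np.vstack([np.hstack([w,cell(b,160,97)]),np.hstack([cell(s,290,187),cell(b,180,130,50,37,8)[:296] if 0 else cell(s,110,140)])]))
o=bot.get_obs();print(o['tool_pos'],o['tcp_rot'])
```

```text
[646.19252723 291.82846331 200.06346238] [ 3.14157489e+00 -1.04965278e-03 -2.83673894e+00]
```

View pics/w5.png

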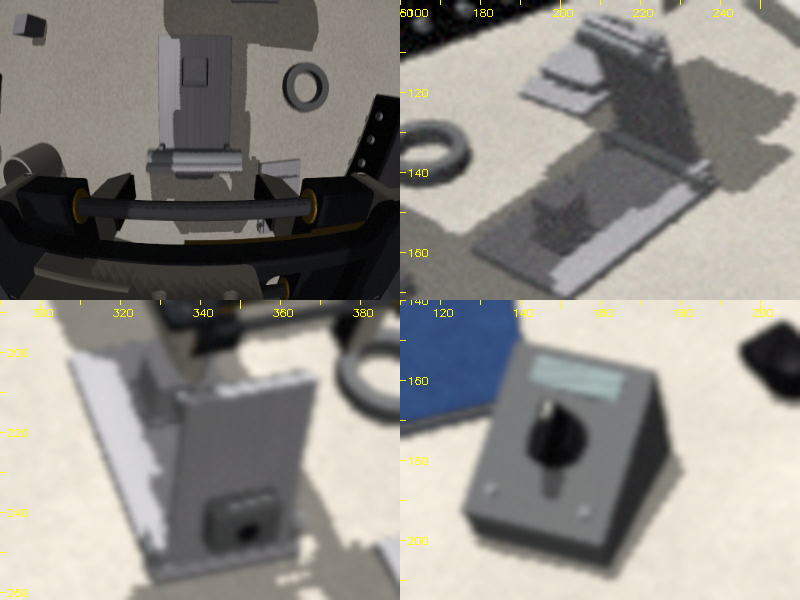

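>>> jog_arm(targets=[{"xyz":[-0.32,0,0],"spin":0},{"xyz":[-0.32,0,0],"spin":0},{"xyz":[0,0,0],"spin":0},{"xyz":[0,0,0],"spin":0},{"xyz":[0,0,0.3],"spin":0},{"xyz":[0,0,0.3],"spin":0},{"xyz":[0,0,0.3],"spin":0},{"xyz":[0,0,0.2],"spin":0},{"xyz":[0,0,0],"spin":0},{"xyz":[0,0,0],"spin":0}], gripper=0)

```text
time: 12.1
tool_pos: [694.5, 307.4, 114.8]
tcp_rot: [3.141, 0.002, -2.836]
contact_force: [0.4, 0.2, -0.1]
grip_width: 0.9
finger_force: 0.0
```

>>> jog_arm(targets=[{"xyz":[0.17,0,-0.19],"spin":0},{"xyz":[0.12,0,-0.03],"spin":0},{"xyz":[0.14,0,0.015],"spin":0},{"xyz":[0.135,0,0.03],"spin":0},{"xyz":[0.13,0,0.043],"spin":0},{"xyz":[0.126,0,0.055],"spin":0},{"xyz":[0.121,0,0.069],"spin":0},{"xyz":[0.112,0,0.079],"spin":0},{"xyz":[0.105,0,0.091],"spin":0},{"xyz":[0,0,0],"spin":0}])

```text
time: 13.35
tool_pos: [605.1, 279.2, 100.4]
tcp_rot: [3.142, -0.001, -2.836]
contact_force: [-0.3, 0.2, 1.3]
grip_width: 0.2
finger_force: 0.0
```

>>> jog_arm(targets=[{"xyz":[0.05,0,0.05],"spin":0},{"xyz":[0.05,0,0.05],"spin":0},{"xyz":[0.043,0,0.055],"spin":0},{"xyz":[0.043,0,0.055],"spin":0},{"xyz":[0.036,0,0.059],"spin":0},{"xyz":[0.036,0,0.059],"spin":0},{"xyz":[0.02,0,0.03],"spin":0},{"xyz":[0,0,0],"spin":0},{"xyz":[0,0,0],"spin":0},{"xyz":[0,0,0],"spin":0}])

```text
time: 14.6
tool_pos: [585.0, 272.8, 72.2]
tcp_rot: [3.141, 0.002, -2.836]
contact_force: [1.8, 1.3, 3.8]
grip_width: 0.3
finger_force: 2.3
```

Run:
```python
from h import *
np.set_printoptions(precision=2,suppress=True)
o=bot.get_obs();print(o['tool_pos'],o['contact_force'],o['moment'])
b=bot.capture('side');cv2.imwrite('pics/s6.png',b);w=bot.capture('wrist');cv2.imwrite('pics/w6raw.png',w)
H=np.array([670.3,299.7,22]);bx=np.array([.9537,.3009,0]);by=np.array([-.3009,.9537,0])
for th in (.3,.353,.45,.6):
  print(th,[proj('side',H-bx*(145*np.cos(th))+np.array([0,0,145*np.sin(th)])+by*y) for y in(-45,45)])
```

```text
[585.   272.83  72.2 ] [1.77 1.34 3.8 ] [ 0.12 -0.21 -0.02]
0.3 [array([204.91, 150.57]), array([184.58, 140.6 ])]
0.353 [array([205.24, 148.41]), array([184.85, 138.48])]
0.45 [array([206.06, 144.38]), array([185.58, 134.52])]
0.6 [array([207.86, 138.04]), array([187.25, 128.31])]
```

>>> jog_arm(targets=[{"xyz":[0,0,0.008],"spin":0},{"xyz":[0,0,0.008],"spin":0},{"xyz":[0,0,0.008],"spin":0},{"xyz":[0,0,0],"spin":0},{"xyz":[0,0,0],"spin":0},{"xyz":[0,0,0],"spin":0},{"xyz":[0,0,0],"spin":0},{"xyz":[0,0,0],"spin":0},{"xyz":[0,0,0],"spin":0},{"xyz":[0,0,0],"spin":0}])

```text
time: 15.95
tool_pos: [585.1, 272.9, 71.7]
tcp_rot: [3.142, 0.002, -2.836]
contact_force: [-1.6, -1.1, 13.0]
grip_width: 0.3
finger_force: 6.1
```

>>> jog_arm(targets=[{"xyz":[0,0,-0.1],"spin":0},{"xyz":[0,0,-0.5],"spin":0},{"xyz":[0,0,-0.6],"spin":0},{"xyz":[0,0,-0.5],"spin":0},{"xyz":[0.304,-0.653,0],"spin":0},{"xyz":[0.304,-0.653,0],"spin":0},{"xyz":[0.304,-0.653,0],"spin":0},{"xyz":[0.304,-0.653,0],"spin":0},{"xyz":[0.304,-0.653,0],"spin":0},{"xyz":[0.304,-0.653,0],"spin":0}])

```text
time: 17.2
tool_pos: [538.2, -71.7, 205.1]
tcp_rot: [3.14, -0.002, -2.836]
contact_force: [1.3, -0.2, -0.3]
grip_width: 0.2
finger_force: 0.0
```

>>> jog_arm(targets=[{"xyz":[0.304,-0.653,0],"spin":0},{"xyz":[0.304,-0.653,0],"spin":0},{"xyz":[0.304,-0.653,0],"spin":0},{"xyz":[0.304,-0.653,0],"spin":0},{"xyz":[0,0,0],"spin":0.86},{"xyz":[0,0,0],"spin":0.86},{"xyz":[0,0,0],"spin":0.86},{"xyz":[0,0,0],"spin":0.86},{"xyz":[0,0,0],"spin":0.86},{"xyz":[0,0,0],"spin":0.86}], gripper=50)

```text
time: 18.45
tool_pos: [508.8, -298.2, 204.9]
tcp_rot: [3.14, -0.002, 2.928]
contact_force: [0.1, -0.5, -0.4]
grip_width: 46.0
finger_force: 0.0
```

Run:
```python
from h import *
np.set_printoptions(precision=2,suppress=True)
o=bot.get_obs();print(o['tool_pos'],o['tcp_rot'],o['contact_force'],o['moment'])
c=bot.get_calibration('wrist');np.save('c7.npy',c,allow_pickle=True)
w=bot.capture('wrist');cv2.imwrite('pics/w7raw.png',w);b=bot.capture('side');s=bot.capture('scene');cv2.imwrite('pics/b7.png',b);cv2.imwrite('pics/s7.png',s)
print('face centre guess',proj('wrist',[499.4,-297.5,65.5],c),'corners',[proj('wrist',P,c) for P in [(440,-227,96),(425,-341,96),(573,-254,35),(549,-368,35)]])
```

```text
[ 508.8  -298.15  204.86] [ 3.14 -0.    2.93] [ 0.06 -0.46 -0.37] [-0.02  0.04  0.01]
face centre guess [247.82 173.89] corners [array([310.62, 102.38]), array([182.98, 112.91]), array([296.69, 219.97]), array([199.  , 220.45])]
```

Run:
```python
from h import *
w=cv2.imread('pics/w7raw.png');b=cv2.imread('pics/b7.png');s=cv2.imread('pics/s7.png')
C=np.zeros((600,800,3),np.uint8)
C[:585,:480]=cell(w,170,85,120,146,4)[:585-1+1] if 0 else 0
a=cell(w,168,88,150,150,3); a=cell(w,170,90,150,150,3)
C[:450,:450]=a
C[:300,455:800]=cell(b,165,105,86,75,4)[:,:345] if 0 else cv2.resize(cell(b,165,105,86,75,4),(345,300))
C[300:600,455:800]=cv2.resize(cell(s,295,190,86,75,4),(345,300))
cv2.imwrite('pics/fin.png',C)
```

```text
(no output)
```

View pics/fin.png

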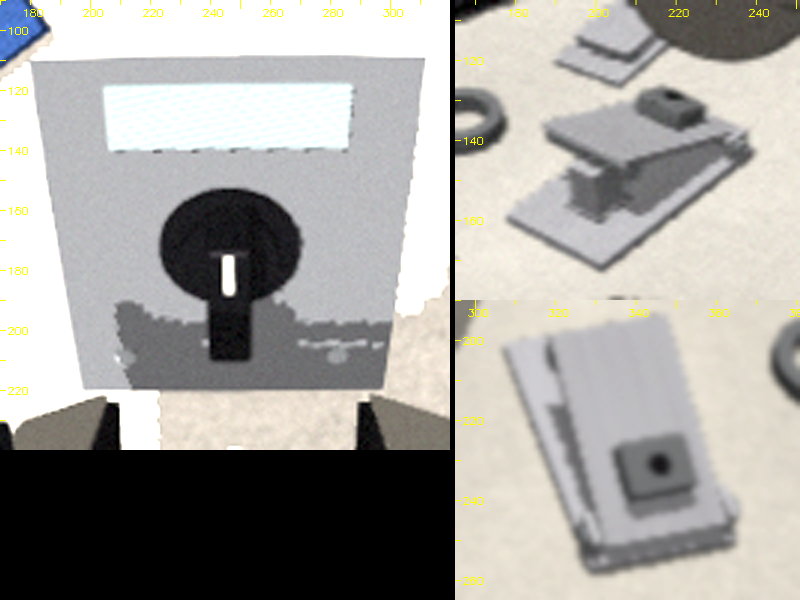

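Run:
```python
from h import *
np.set_printoptions(precision=2,suppress=True)
c=np.load('c7.npy',allow_pickle=True).item()
from scipy.optimize import least_squares
px=np.array([(181,110.7),(311.3,109.3),(298,219.3),(198.3,219.7)])
def W(q,P):
    x,y,a=q; return np.array([x,y,0])+R.from_euler('z',a).apply(P)
# box frame: back = +x; corners
B=np.array([[65,60,96],[65,-60,96],[-65,-60,35],[-65,60,35]],float)
for Bc in (B,B*[1,-1,1]):
  r=least_squares(lambda q:(np.array([proj('wrist',p,c) for p in W(q,Bc)])-px).ravel(),[500,-298,np.pi-.21])
  print(r.x,r.cost,r.fun)
  q=r.x
  if r.cost<60: break
n=np.array([-np.sin(np.radians(25)),0,np.cos(np.radians(25))]);t=np.array([np.cos(np.radians(25)),0,np.sin(np.radians(25))])
C0=np.array([0,0,65.5])
for s in (-10,-5,0,5): 
  D=C0+s*t; print(s,'collar',proj('wrist',W(q,D+6*n),c),'bar low end',proj('wrist',W(q,D+34*n-23*t),c),'base of bar end',proj('wrist',W(q,D+8*n-23*t),c))
print('face centre',W(q,C0),'27 out',W(q,C0+27*n))
# scene/side check of bar top for s=0
for n_ in('scene','side'): print(n_,proj(n_,W(q,C0+6*n)),proj(n_,W(q,C0+34*n+20*t)), [proj(n_,p) for p in W(q,Bc)])
```

```text
[ 497.57 -297.81    2.94] 3.7625965382217412 [-1.44 -0.47  1.67 -0.65  0.26  0.58 -0.58  1.14]
-10 collar [247.26 183.53] bar low end [247.58 218.8 ] base of bar end [247.54 201.29]
-5 collar [247.2  179.73] bar low end [247.51 215.33] base of bar end [247.48 197.84]
0 collar [247.14 175.85] bar low end [247.45 211.78] base of bar end [247.42 194.31]
5 collar [247.07 171.89] bar low end [247.39 208.14] base of bar end [247.36 190.7 ]
face centre [ 497.57 -297.81   65.5 ] 27 out [ 508.75 -300.11   89.97]
scene [148.56 173.65] [147.03 164.97] [array([138.9 , 148.85]), array([173.77, 156.63]), array([160.12, 200.55]), array([124.73, 191.77])]
side [293.35 259.48] [291.79 251.62] [array([280.14, 281.1 ]), array([258.72, 244.6 ]), array([302.91, 243.9 ]), array([326.01, 277.77])]
```

Picture: the plate lies on the standing block (side ≈ (199,150)). The knob collar is at wrist (247,171.7), with its bar aligned with the box axis. Descending onto the bar.

>>> jog_arm(targets=[{"xyz":[0.034,-0.026,0.2],"spin":-0.12},{"xyz":[0,0,0.4],"spin":0},{"xyz":[0,0,0.4],"spin":0},{"xyz":[0,0,0.3],"spin":0},{"xyz":[0,0,0.16],"spin":0},{"xyz":[0,0,0.1],"spin":0},{"xyz":[0,0,0],"spin":0},{"xyz":[0,0,0],"spin":0},{"xyz":[0,0,0],"spin":0},{"xyz":[0,0,0],"spin":0}])

```text
time: 19.85
tool_pos: [506.5, -300.3, 81.4]
tcp_rot: [-3.141, 0.001, 2.943]
contact_force: [0.0, 0.1, -0.1]
grip_width: 46.2
finger_force: 0.0
```

>>> jog_arm(targets=[{"xyz":[0,0,0],"spin":0},{"xyz":[0,0,0],"spin":0},{"xyz":[0,0,0],"spin":0},{"xyz":[0,0,0],"spin":0},{"xyz":[0,0,0],"spin":0},{"xyz":[0,0,0],"spin":0},{"xyz":[0,0,0],"spin":0},{"xyz":[0,0,0],"spin":0},{"xyz":[0,0,0],"spin":0},{"xyz":[0,0,0],"spin":0}], gripper=0)

```text
time: 21.1
tool_pos: [506.3, -300.3, 80.9]
tcp_rot: [-3.141, 0.0, 2.943]
contact_force: [-1.5, -4.2, -1.0]
grip_width: 13.8
finger_force: 30.0
```

```bash
cat > st.py <<'E'
from h import *
np.set_printoptions(precision=3,suppress=True)
o=bot.get_obs();print(o['time'],o['tool_pos'],o['tcp_rot'],'F',o['contact_force'],'M',o['moment'],'w',o['grip_width'],o['finger_force'],'tau6',o['tau'][5],'j6',o['joint_positions'][5])
E
python3 st.py
```

```text
21.1 [ 506.331 -300.344   80.936] [-3.141  0.     2.943] F [-1.45  -4.203 -1.   ] M [-0.524  0.232 -0.048] w 13.795765025019934 29.998873472213745 tau6 -0.048684810753911734 j6 -2.0373137100151384
```

>>> jog_arm(targets=[{"xyz":[0,0,0],"spin":0.5},{"xyz":[0,0,0],"spin":0.5},{"xyz":[0,0,0],"spin":0.5},{"xyz":[0,0,0],"spin":0.5},{"xyz":[0,0,0],"spin":0.5},{"xyz":[0,0,0],"spin":0.5},{"xyz":[0,0,0],"spin":0.5},{"xyz":[0,0,0],"spin":0.5},{"xyz":[0,0,0],"spin":0},{"xyz":[0,0,0],"spin":0}])

```text
time: 22.35
tool_pos: [507.0, -300.2, 81.5]
tcp_rot: [3.141, 0.001, 2.544]
contact_force: [1.8, -1.1, 3.1]
grip_width: 14.9
finger_force: 31.6
```

```bash
python3 st.py
```

```text
22.35 [ 506.985 -300.168   81.46 ] [3.141 0.001 2.544] F [ 1.763 -1.14   3.138] M [-0.628 -0.047  0.425] w 14.88288500027569 31.552524296566844 tau6 0.3926678001880646 j6 -1.6385197870913006
```

>>> jog_arm(targets=[{"xyz":[0,0,0],"spin":0},{"xyz":[0,0,0],"spin":0},{"xyz":[0,0,0],"spin":0},{"xyz":[0,0,0],"spin":0},{"xyz":[0,0,-0.065],"spin":0},{"xyz":[0,0,0],"spin":-1},{"xyz":[0,0,0],"spin":-1},{"xyz":[0,0,0],"spin":-1},{"xyz":[0,0,0],"spin":-1},{"xyz":[0,-0.006,0],"spin":0}], gripper=50)

```text
time: 23.6
tool_pos: [506.4, -300.6, 86.4]
tcp_rot: [3.142, 0.0, 2.942]
contact_force: [-0.1, 0.4, 0.7]
grip_width: 45.9
finger_force: 0.0
```

>>> jog_arm(targets=[{"xyz":[0,0,0],"spin":0},{"xyz":[0,0,0],"spin":0},{"xyz":[0,0,0],"spin":0},{"xyz":[0,0,0],"spin":0},{"xyz":[0,0,0],"spin":0},{"xyz":[0,0,0],"spin":0},{"xyz":[0,0,0],"spin":0},{"xyz":[0,0,0],"spin":0},{"xyz":[0,0,0],"spin":0},{"xyz":[0,0,0],"spin":0}], gripper=0)

```text
time: 24.85
tool_pos: [506.3, -300.5, 86.1]
tcp_rot: [3.141, -0.0, 2.943]
contact_force: [0.9, 2.1, 0.1]
grip_width: 13.3
finger_force: 30.0
```

```bash
python3 st.py
```

```text
24.85 [ 506.288 -300.491   86.125] [ 3.141 -0.     2.943] F [0.871 2.147 0.059] M [ 0.321 -0.048 -0.045] w 13.25430822158051 29.999755024909973 tau6 -0.04235692438669503 j6 -2.038010342438007
```

>>> jog_arm(targets=[{"xyz":[0,0,0],"spin":0.5},{"xyz":[0,0,0],"spin":0.5},{"xyz":[0,0,0],"spin":0.5},{"xyz":[0,0,0],"spin":0.5},{"xyz":[0,0,0],"spin":0},{"xyz":[0,0,0],"spin":0},{"xyz":[0,0,0],"spin":0},{"xyz":[0,0,0],"spin":0},{"xyz":[0,0,0],"spin":0},{"xyz":[0,0,0],"spin":0}])

```text
time: 26.1
tool_pos: [506.3, -300.2, 86.0]
tcp_rot: [3.141, -0.0, 2.743]
contact_force: [0.8, 4.9, -0.0]
grip_width: 14.0
finger_force: 30.7
```

```bash
python3 st.py
```

```text
26.1 [ 506.254 -300.195   85.985] [ 3.141 -0.     2.743] F [ 0.785  4.899 -0.024] M [ 0.522 -0.05   0.334] w 13.953685703637884 30.689108587241662 tau6 0.32490475103259087 j6 -1.8385878688656434
```

```bash
cat > st.py <<'E'
from h import *
np.set_printoptions(precision=3,suppress=True)
o=bot.get_obs();F=o['contact_force'];M=o['moment'];n=np.array([.414,-.085,.906])
t=[(M-np.cross([0,0,-L],F))@n for L in (.13,.139,.15)]
print(o['time'],o['tool_pos'],'yaw',o['tcp_rot'][2],'spin',2.943-o['tcp_rot'][2],'F',F,'M',M,'tau_n',np.array(t),'w',o['grip_width'],o['finger_force'],'tau6',o['tau'][5])
E
python3 st.py
```

```text
26.1 [ 506.254 -300.195   85.985] yaw 2.7433927079149996 spin 0.1996072920850005 F [ 0.785  4.899 -0.024] M [ 0.522 -0.05   0.334] tau_n [0.251 0.232 0.209] w 13.953685703637884 30.689108587241662 tau6 0.32490475103259087
```

>>> jog_arm(targets=[{"xyz":[0,0,0],"spin":0.5},{"xyz":[0,0,0],"spin":0.5},{"xyz":[0,0,0],"spin":0.5},{"xyz":[0,0,0],"spin":0.5},{"xyz":[0,0,0],"spin":0.5},{"xyz":[0,0,0],"spin":0.5},{"xyz":[0,0,0],"spin":0},{"xyz":[0,0,0],"spin":0},{"xyz":[0,0,0],"spin":0},{"xyz":[0,0,0],"spin":0}])

```text
time: 27.35
tool_pos: [507.0, -299.7, 86.3]
tcp_rot: [3.14, 0.0, 2.443]
contact_force: [3.2, 7.0, 2.2]
grip_width: 14.9
finger_force: 31.4
```

```bash
python3 st.py
```

```text
27.35 [ 506.997 -299.682   86.327] yaw 2.4434508642458708 spin 0.4995491357541293 F [3.214 6.973 2.232] M [ 0.937 -0.402  0.38 ] tau_n [0.355 0.327 0.292] w 14.851309203471889 31.440525851212442 tau6 0.33998848870396614
```

>>> jog_arm(targets=[{"xyz":[0,0.007,0],"spin":0.4},{"xyz":[0,0,0],"spin":0.4},{"xyz":[0,0,0],"spin":0.2},{"xyz":[0,0,0],"spin":0},{"xyz":[0,0,0],"spin":0},{"xyz":[0,0,0],"spin":0},{"xyz":[0,0,0],"spin":0},{"xyz":[0,0,0],"spin":0},{"xyz":[0,0,0],"spin":0},{"xyz":[0,0,0],"spin":0}])

```text
time: 28.6
tool_pos: [507.3, -299.5, 86.4]
tcp_rot: [3.14, 0.0, 2.344]
contact_force: [3.2, 6.8, 2.3]
grip_width: 15.5
finger_force: 31.8
```

```bash
python3 st.py
```

```text
28.6 [ 507.288 -299.501   86.432] yaw 2.343542773373562 spin 0.5994572266264382 F [3.238 6.844 2.309] M [ 0.816 -0.331  0.358] tau_n [0.286 0.258 0.224] w 15.47209233674948 31.80864362977445 tau6 0.3470124676823616
```

>>> jog_arm(targets=[{"xyz":[0,0,0],"spin":0.4},{"xyz":[0,0,0],"spin":0.4},{"xyz":[0,0,0],"spin":0.2},{"xyz":[0,0,0],"spin":0},{"xyz":[0,0,0],"spin":0},{"xyz":[0,0,0],"spin":0},{"xyz":[0,0,0],"spin":0},{"xyz":[0,0,0],"spin":0},{"xyz":[0,0,0],"spin":0},{"xyz":[0,0,0],"spin":0}])

```text
time: 29.85
tool_pos: [507.5, -299.4, 86.4]
tcp_rot: [3.14, 0.0, 2.243]
contact_force: [4.0, 6.7, 1.5]
grip_width: 15.2
finger_force: 31.7
```

```bash
python3 st.py
```

```text
29.85 [ 507.541 -299.417   86.449] yaw 2.2434449917171033 spin 0.6995550082828967 F [4.038 6.667 1.545] M [ 0.821 -0.468  0.317] tau_n [0.263 0.235 0.201] w 15.210617422068976 31.658638240769506 tau6 0.33886319026350975
```

>>> jog_arm(targets=[{"xyz":[0,0,0],"spin":0.4},{"xyz":[0,0,0],"spin":0.4},{"xyz":[0,0,0],"spin":0},{"xyz":[0,0,0],"spin":0},{"xyz":[0,0,0],"spin":0},{"xyz":[0,0,0],"spin":0},{"xyz":[0,0,0],"spin":0},{"xyz":[0,0,0],"spin":0},{"xyz":[0,0,0],"spin":0},{"xyz":[0,0,0],"spin":0}])

```text
time: 31.1
tool_pos: [507.8, -299.4, 86.5]
tcp_rot: [3.139, 0.001, 2.163]
contact_force: [5.6, 7.8, 1.5]
grip_width: 15.7
finger_force: 31.3
```

```bash
python3 st.py
```

```text
31.1 [ 507.783 -299.385   86.472] yaw 2.1633790270783613 spin 0.7796209729216388 F [5.602 7.769 1.532] M [ 0.98  -0.605  0.383] tau_n [0.325 0.291 0.251] w 15.67316496763576 31.264199665747583 tau6 0.3232381772249937
```

>>> jog_arm(targets=[{"xyz":[0,0,0],"spin":0.4},{"xyz":[0,0,0],"spin":0.4},{"xyz":[0,0,0],"spin":0},{"xyz":[0,0,0],"spin":0},{"xyz":[0,0,0],"spin":0},{"xyz":[0,0,0],"spin":0},{"xyz":[0,0,0],"spin":0},{"xyz":[0,0,0],"spin":0},{"xyz":[0,0,0],"spin":0},{"xyz":[0,0,0],"spin":0}])

```text
time: 32.35
tool_pos: [508.0, -299.4, 86.5]
tcp_rot: [3.139, 0.001, 2.083]
contact_force: [4.9, 7.2, 1.4]
grip_width: 15.8
finger_force: 31.2
```

```bash
python3 st.py
```

```text
32.35 [ 507.982 -299.435   86.55 ] yaw 2.0834908683167104 spin 0.8595091316832897 F [4.908 7.162 1.41 ] M [ 0.942 -0.783  0.42 ] tau_n [0.398 0.367 0.33 ] w 15.823522881586266 31.165912753203884 tau6 0.39706128649413586
```

>>> jog_arm(targets=[{"xyz":[0,0,0],"spin":0.3},{"xyz":[0,0,0],"spin":0.3},{"xyz":[0,0,0],"spin":0},{"xyz":[0,0,0],"spin":0},{"xyz":[0,0,0],"spin":0},{"xyz":[0,0,0],"spin":0},{"xyz":[0,0,0],"spin":0},{"xyz":[0,0,0],"spin":0},{"xyz":[0,0,0],"spin":0},{"xyz":[0,0,0],"spin":0}])

```text
time: 33.6
tool_pos: [508.1, -299.5, 86.6]
tcp_rot: [3.139, 0.001, 2.024]
contact_force: [5.7, 6.9, 0.8]
grip_width: 16.1
finger_force: 31.4
```

```bash
python3 st.py; python3 -c "
from h import *
cv2.imwrite('pics/w8raw.png',bot.capture('wrist'))"
```

```text
33.6 [ 508.096 -299.525   86.579] yaw 2.0237023379945636 spin 0.9192976620054365 F [5.744 6.943 0.762] M [ 0.934 -0.811  0.523] tau_n [0.492 0.462 0.425] w 16.11405116821553 31.447130072049166 tau6 0.5025244876742363
```

>>> jog_arm(targets=[{"xyz":[0,0,0],"spin":0.3},{"xyz":[0,0,0],"spin":0.3},{"xyz":[0,0,0],"spin":0},{"xyz":[0,0,0],"spin":0},{"xyz":[0,0,0],"spin":0},{"xyz":[0,0,0],"spin":0},{"xyz":[0,0,0],"spin":0},{"xyz":[0,0,0],"spin":0},{"xyz":[0,0,0],"spin":0},{"xyz":[0,0,0],"spin":0}])

```text
time: 34.9
tool_pos: [508.2, -299.6, 86.6]
tcp_rot: [3.139, 0.001, 1.964]
contact_force: [5.6, 7.2, 1.5]
grip_width: 16.5
finger_force: 31.6
```

```bash
python3 st.py
```

```text
34.9 [ 508.209 -299.612   86.623] yaw 1.9638797475294556 spin 0.9791202524705445 F [5.644 7.231 1.462] M [ 0.909 -0.886  0.595] tau_n [0.539 0.508 0.469] w 16.51526094399328 31.58359450435455 tau6 0.5606837198138237
```

>>> jog_arm(targets=[{"xyz":[0,0,0],"spin":0.3},{"xyz":[0,0,0],"spin":0},{"xyz":[0,0,0],"spin":0},{"xyz":[0,0,0],"spin":0},{"xyz":[0,0,0],"spin":0},{"xyz":[0,0,0],"spin":0},{"xyz":[0,0,0],"spin":0},{"xyz":[0,0,0],"spin":0},{"xyz":[0,0,0],"spin":0},{"xyz":[0,0,0],"spin":0}])

```text
time: 36.15
tool_pos: [508.3, -299.6, 86.6]
tcp_rot: [3.139, 0.001, 1.934]
contact_force: [5.8, 6.3, 0.0]
grip_width: 16.1
finger_force: 32.0
```

```bash
python3 st.py
```

```text
36.15 [ 508.256 -299.588   86.59 ] yaw 1.9339394936752679 spin 1.0090605063247322 F [5.833 6.317 0.036] M [ 0.889 -0.94   0.623] tau_n [0.608 0.58  0.546] w 16.140211314745905 31.97833458848322 tau6 0.6070365384221077
```

The torque has risen about 0.33 N·m over the free turn, so the knob is about 0.08 rad into the stop. It has been held there for over a second. Letting it return now.

>>> jog_arm(targets=[{"xyz":[0,0,0],"spin":-1},{"xyz":[0,0,0],"spin":-1},{"xyz":[0,0,0],"spin":-1},{"xyz":[0,0,0],"spin":-1},{"xyz":[0,0,0],"spin":-1},{"xyz":[0,0,0],"spin":-1},{"xyz":[0,0,0],"spin":-1},{"xyz":[0,0,0],"spin":-1},{"xyz":[0,0,0],"spin":-1},{"xyz":[0,0,0],"spin":-1}], gripper=22)

```text
time: 37.4
tool_pos: [506.6, -301.2, 86.3]
tcp_rot: [-3.141, 0.001, 2.935]
contact_force: [-1.1, 0.0, 0.7]
grip_width: 20.2
finger_force: 0.0
```

>>> jog_arm(targets=[{"xyz":[0,0,0],"spin":0},{"xyz":[0,0,0],"spin":0},{"xyz":[0,0,0],"spin":0},{"xyz":[0,0,0],"spin":0},{"xyz":[0,0,-0.1],"spin":0},{"xyz":[0,0,-0.4],"spin":0},{"xyz":[0,0,-0.5],"spin":0},{"xyz":[0,0,-0.5],"spin":0},{"xyz":[0,0,-0.3],"spin":0},{"xyz":[0,0,0],"spin":0}], gripper=50)

```text
time: 38.65
tool_pos: [507.4, -300.7, 232.6]
tcp_rot: [-3.139, 0.005, 2.933]
contact_force: [-0.0, -0.4, -0.8]
grip_width: 46.0
finger_force: 0.0
```

Run:
```python
from h import *
np.set_printoptions(precision=2,suppress=True)
o=bot.get_obs();print(o['time'],o['tool_pos'],o['contact_force'])
w=bot.capture('wrist');b=bot.capture('side');s=bot.capture('scene')
w7=cv2.imread('pics/w7raw.png');b7=cv2.imread('pics/b7.png');s7=cv2.imread('pics/s7.png')
d=lambda a,c,x,y,W,H:np.abs(a[y:y+H,x:x+W].astype(int)-c[y:y+H,x:x+W]).max(2)
for n,D in (('side tilt',d(b,b7,160,105,90,75)),('scene tilt',d(s,s7,295,190,90,75)),('scene blocks',d(s,s7,225,160,30,80))): print(n,D.mean(),(D>40).sum())
# white marker on bar in the wrist view: bright blob inside dark knob
for n,im in (('w7',w7),('now',w)):
    g=cv2.cvtColor(im[130:215,215:285],6); m=(g>150).astype(np.uint8)
    k,l,st,ce=cv2.connectedComponentsWithStats(m); print(n,[(st[i].tolist(),ce[i]+[215,130]) for i in range(1,k) if 10<st[i][4]<300])
```

```text
38.65 [ 507.45 -300.74  232.58] [-0.01 -0.44 -0.85]
side tilt 6.56562962962963 287
scene tilt 0.8561481481481481 0
scene blocks 1.4175 7
w7 [([29, 45, 4, 13, 49], array([245.53, 181.12]))]
now [([33, 39, 4, 12, 45], array([249.47, 174.38])), ([0, 68, 3, 5, 13], array([216.  , 200.31])), ([0, 81, 19, 4, 60], array([222.3 , 212.67]))]
```

```bash
python3 -c "
from plant import bot
print(bot.close_job())"
```

```text
the job is handed in; nothing more can be done
None
```

I handed the job in at about 39 s. The middle-height block stands in the marked rectangle with the plate's roller resting on it. I turned the knob to its stop, held it there for about a second (about 0.08 rad into the stop, estimated from the measured torque), and it sprang back to rest. An earlier grip on the knob sat too low, so I released it at 0.4 rad, before the stop, and took hold again higher up.

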